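# Turn the slicing disc until it drops onto its drive spindle

### The arm

A 6-joint arm with a two-finger parallel gripper is mounted at the origin on a cart in front of the work surface, level with it; the furniture and walls round the work are solid. World frame = base frame: x ahead of the robot, y to its left, z up, the work surface at z = 0. Lengths are in m, angles in degrees, forces in N, time in s.
With the tool pointing down it reaches from about 0.25 to 0.725 m from the base axis. Payload 9.7 kg.
Tool frame: the origin (TCP) lies between the finger pads; the fingertips stand 25 mm ahead of it and the grasp point (between the pads) lies 6 mm ahead of it; z points along the fingers, y is the line along which they close (so a half turn about z gives the same grasp; the last joint's range is limited). The gripper opens to 85 mm and grips with 20 to 120 N. Pads are 22 mm wide; open, the fingers measure 114 mm over their backs; the gripper's body (76 mm by 85 mm) begins 54 mm behind the grasp point. The pads swing forward as they close: fully open they stand 13 mm farther back than shut.
Start: joints at [-71.047, 4.979, 10.078, 95.1, 0, 90], TCP at [0.179, -0.52, 0.256] pointing down, gripper open.
Joint ranges: [-179.16, 179.16], [-48.56, 103.87], [-65.8, 70.77], [-126.05, 130.52], [-82.76, 87.17], [-180, 180]. Speed limits (degrees/s): [127.2, 127.2, 147.25, 180, 180, 180].

### API

Orientations are given as [roll, pitch, yaw] about the fixed x, y, z axes, in that order (R = Rz(yaw) Ry(pitch) Rx(roll)).
In Python, from workcell import bot, optics, order, get_obs gives the robot as it stands (bot), with the cameras (optics), the readings as plain functions and the job (order).
- The arm moves only by the shell command python3 drive.py [FORCE], which reads ROWS from standard input. ROWS is a JSON list of rows, 1 to 5 of them, each of 5 numbers: dx, dy, dz in fractions of the full range, 1 being 0.8 m, then a turn about the tool's z in a scale on which 1.0 is 45 degrees, then the finger opening in m; each row is the pose to reach, as a shift and turn from the pose commanded when the command began, along the tool's axes at that moment; what a row does not reach only later rows make up. A row lasts 1/12 s, in which the tool goes at most 0.0417 m and 7.16 degrees, less where a joint would pass 70% of its speed; a pose out of reach is approached as far as the arm can. The fingers move at their own pace and stop on an object; FORCE is the grip in N (left out, the last holds). Time passes only in rows, so rows that do not move let the fingers close. It prints the time, the measured TCP pose, the force, the opening and the grip force at its end. Input that does not fit is refused with a message, and nothing moves.
- get_obs(): the state, without advancing time (a new reading comes with each control period).
- optics.camera(name): name is "scene" or "side" or "wrist"; returns the picture (384x512x3 uint8, blue, green, red); there is no depth.
- optics.camera_info(name): a dict with "mtx" (3x3 intrinsics, pixels), "k1" (the pictures are not rectified: a ray, as slopes to the right and down, at radius r is drawn at 1 + k1 r^2 times it, then the intrinsics apply), "extrinsics" (4x4, takes a point from camera to world coordinates). Camera axes: x right, y down, z forward; pixel columns grow to the right and rows downward; lengths in m; the calibration is good to about 2 mm. A picture is of the moment at which its call begins: read the wrist's pose just before it. camera_info takes no time and is no camera call; for the wrist camera it gives the pose at the moment of the call.
- order.job_done(): hands the job in; it is judged then, once.
The state is a dict: "time": time; "q": joint angles; "qd": joint speeds; "joint_efforts": joint torques, N m; "ee_pos": TCP position; "tcp_rot": TCP orientation; "wrist_force": force on the tool from outside, world axes, zero at the start; "torque": the same for the moment, N m; "opening": finger opening in m; "grasp_force": force on a finger pad.
Only numpy, scipy, OpenCV 4.12 (cv2) and the standard library are available. Lean on these libraries where they do the work, as an engineer would, in place of code of your own. Each camera call takes 0.05 s, during which the arm holds its last target. There are 200 camera calls.

### The job

The slicing disc of the small food slicer on the cold hob has been put on its drive spindle but rides high, because its slots do not line up with the drive lobes hidden under its hub. Without lifting it off the spindle, gently turn the disc round (for instance by pushing one of its two upright finger lugs round with the fingertips) until it drops, and leave it fully home and level on the motor base. Do not force it once it has caught on the lobes, and do not knock over or shove the other things on the worktop.

Things in the scene. Friction and masses are not known exactly. Their poses are not given: they have to be found in the camera images.
- motor_base: White round motor base of a food slicer, fixed to the worktop, 168 mm across, 52 mm tall, grey dial at the front of its side. Origin: centre of its underside, z up. On its top is a grey round seat, 60 mm across. Its yaw says nothing about the spindle's drive lobes. Behind and above hangs the cooker hood (underside 0.5 m over the worktop, beyond x = 0.6): keep the arm's wrist in front of it.
- seat (a point): Centre of the seat's top, 66 mm above the base's origin. From here rises the rigid spindle, which does not turn: a round shaft 10 mm thick, 45 mm high, with three drive lobes at its foot, 120 degrees apart, reaching 18 mm from the axis, 9 mm wide, 10 mm high. The lobes' direction differs from start to start, is not reported and is hidden under the disc.
- disc: Slicing disc, loose, about 0.3 kg: round steel plate 136 mm across, 3 mm thick, its top 14.5 mm above the origin, with an orange hub and two orange upright finger lugs. Origin: centre of the hub's underside, on the axis, z up. At the start it stands on the lobes, origin 76 mm above the base's origin; fully home it sits on the seat, 66 mm above it.
- hub_top (a point): Centre of the top of the disc's hub, 36 mm above the disc's origin. The hub is 36 mm across (44 mm at its foot); the shaft guides its 12.6 mm bore. Its underside has three radial slots, 120 degrees apart, 12 mm wide, 11.5 mm deep. When they come over the lobes (within about 5 degrees, once per 120 degrees of turning either way) the disc drops 10 mm by its own weight.
- lug_a (a point): Middle of the top of the finger lug on the disc's +x side: a round post of 14 mm diameter, 46 mm from the disc's axis, top 41.5 mm above the disc's origin (27 mm above the plate). While the disc rides on the lobes a sideways push of under 2 N here turns it; once it has dropped it can turn no further and the push meets a hard stop.
- lug_b (a point): Middle of the top of the finger lug on the disc's -x side, the same as the other.
- lemon: Lemon, 72x57x58 mm, loose bystander; origin at the centre of its underside.
- garlic: Garlic bulb, 56 mm, loose bystander; origin at the centre of its underside.
- cup: Yellow cup, 123 mm across and 147 mm tall, loose bystander; origin at the centre of its underside.
- tin: Low food tin, 76 mm across and 58 mm tall, loose bystander; origin at the centre of its underside.
- spice_jar: Glass spice jar with a red cap, 46 mm across and 96 mm tall, loose bystander; origin at the centre of its underside.
- espresso_cup: Small white and green espresso cup, 65x92x50 mm, loose bystander; origin at the centre of its underside.

How it is judged (in metres and radians):
At the end, for the whole second after the job is handed in: The disc is at rest, level within 0.04 rad, on the spindle's axis within 4 mm, with its hub down on the seat: origin 66 mm (63 to 68.5 mm) above that of the motor base (z of disc in the frame of motor_base between 0.063 and 0.0685 m and horizontal distance between disc and motor_base below 0.004 m and angle between disc's own z axis and vertical below 0.04 rad and linear speed of disc below 0.01 m/s); the robot touches nothing.
It fails at once if the disc is lifted more than 15 mm above where it rode on the lobes (z of disc in the frame of motor_base above 0.091 m).
It fails at once if the disc is tipped by more than 0.25 rad (angle between disc's own z axis and vertical above 0.25 rad).
It fails at once if the robot presses on the disc with more than 40 N (contact force between any of the fingers, the arm and disc above 40 N).
It fails at once if a bystander (lemon, garlic, cup, tin, spice jar, espresso cup) is shoved by more than 30 mm or knocked over (distance of any of lemon, garlic, cup, tin, spice_jar, espresso_cup from where it was at the start of the episode above 0.03 m or angle between any of cup, spice_jar, tin, espresso_cup's own z axis and vertical above 0.7 rad).
It also fails if it takes over 38 s, if anything falls off the work surface, if the arm or the gripper's body presses on something with over 40 N, if the wrist force passes 120 N, or if a joint passes its speed limit or range.

## Working session

There is one attempt and no reset: what is moved stays moved. The work goes in short steps, Python scripts to look and compute and a shell command to move; the robot and the scene stay as the last step left them, time stands still between calls to the robot, and variables do not carry over. Pictures are saved under pics/ and viewed, at most 10 in all, crops included, and the job is handed in when it is done.

```bash
ls; mkdir -p pics; python3 - <<'E'
from workcell import bot, optics, order, get_obs
import cv2,numpy as np
a=optics.camera("scene");b=optics.camera("side")
cv2.imwrite("pics/scene0.png",a);cv2.imwrite("pics/side0.png",b)
for n in("scene","side"):
    i=optics.camera_info(n);print(n,np.round(i["mtx"],1).tolist(),i["k1"],np.round(i["extrinsics"],3).tolist())
o=get_obs();print(o["time"],o["ee_pos"],o["tcp_rot"])
E
```

```text
drive.py
pics
workcell.py
scene [[421.6, 0.0, 252.7], [0.0, 421.6, 196.6], [0.0, 0.0, 1.0]] -0.06853717968573661 [[-0.884, -0.294, 0.363, 0.076], [-0.467, 0.524, -0.712, 0.865], [0.019, -0.799, -0.601, 0.847], [0.0, 0.0, 0.0, 1.0]]
side [[479.6, 0.0, 260.0], [0.0, 479.6, 185.6], [0.0, 0.0, 1.0]] -0.14954640922243587 [[-0.986, -0.137, 0.092, 0.428], [-0.165, 0.845, -0.509, 0.617], [-0.008, -0.517, -0.856, 1.182], [0.0, 0.0, 0.0, 1.0]]
0.1 [ 0.17857799 -0.5200355   0.25565595] [-1.79934377e+02  1.32569207e-03  1.89518503e+01]
```

View pics/scene0.png

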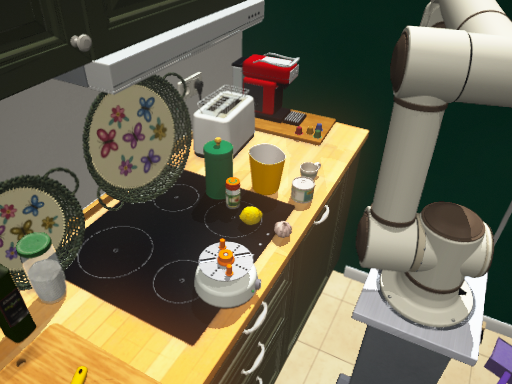

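View pics/side0.png

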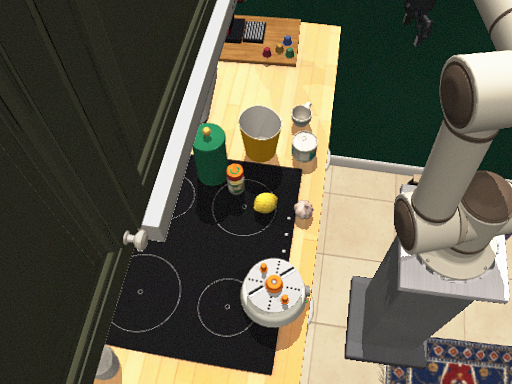

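The slicer is at about (226,275) in the scene view. In the side view its hub is near (274,284), with lugs near (264,268) and (285,299). The lemon, garlic, jar and cups stand to the right of it (lower y). Next I'll measure the orange blobs.

```bash
cat > h.py <<'E'
from workcell import bot, optics, order, get_obs
import cv2,numpy as np
def ray(n,uv):
    i=optics.camera_info(n);M=i["mtx"];k=i["k1"];E=np.array(i["extrinsics"])
    d=np.array([(uv[0]-M[0][2])/M[0][0],(uv[1]-M[1][2])/M[1][1]]);s=d.copy()
    for _ in range(20): s=d/(1+k*(s@s))
    v=E[:3,:3]@np.r_[s,1];return E[:3,3],v/np.linalg.norm(v)
def plane(n,uv,z):
    c,v=ray(n,uv);return c+v*(z-c[2])/v[2]
def tri(r1,r2):
    A=np.zeros((3,3));b=np.zeros(3)
    for c,v in(r1,r2):
        P=np.eye(3)-np.outer(v,v);A+=P;b+=P@c
    return np.linalg.solve(A,b)
def blobs(im,box,amin=6):
    h=cv2.cvtColor(im,cv2.COLOR_BGR2HSV);m=cv2.inRange(h,(3,150,110),(20,255,255))
    k=np.zeros_like(m);x0,y0,x1,y1=box;k[y0:y1,x0:x1]=m[y0:y1,x0:x1]
    n,_,st,ce=cv2.connectedComponentsWithStats(k)
    return [(st[j].tolist(),ce[j].round(1).tolist()) for j in range(1,n) if st[j][4]>=amin]
E
python3 - <<'E'
from h import *
a=cv2.imread("pics/scene0.png");b=cv2.imread("pics/side0.png")
print(blobs(a,(190,230,265,310)));print(blobs(b,(235,250,312,330)))
c1=cv2.resize(a[225:315,185:275],None,fx=6,fy=6,interpolation=cv2.INTER_CUBIC)[:, :400]
c2=cv2.resize(b[250:340,235:325],None,fx=6,fy=6,interpolation=cv2.INTER_CUBIC)[:, :400]
cv2.imwrite("pics/crop0.png",np.hstack([c1,c2]))
E
```

```text
[([218, 238, 16, 38, 310], [225.2, 257.5]), ([223, 290, 42, 20, 257], [250.6, 302.9])]
[([260, 263, 7, 10, 51], [263.3, 267.8]), ([265, 275, 18, 18, 226], [273.7, 283.9]), ([281, 295, 8, 9, 53], [284.3, 299.2]), ([303, 298, 7, 21, 56], [306.3, 307.0]), ([287, 321, 12, 9, 39], [293.4, 325.7])]
```

View pics/crop0.png

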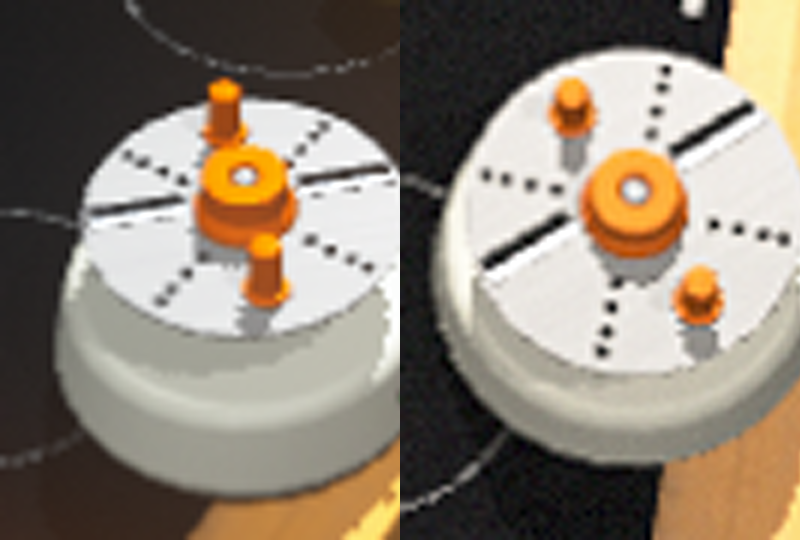

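The crop shows the hub top at scene (225.5,254.3) / side (274.2,281.7). The lug tops are at scene (222.2,239.7) and (229,265.5), and side (263.8,264.7) and (284.8,296). I'll triangulate these.

```bash
python3 - <<'E'
from h import *
P=[((225.5,254.3),(274.2,281.7),.112),((222.2,239.7),(263.8,264.7),.1175),((229,265.5),(284.8,296),.1175)]
for s,d,z in P: print(tri(ray("scene",s),ray("side",d)).round(4),plane("scene",s,z).round(4),plane("side",d,z).round(4))
o=get_obs();from scipy.spatial.transform import Rotation as R
print(R.from_euler("xyz",o["tcp_rot"],degrees=True).as_matrix().round(3))
print([ (n,plane("side",u,z).round(3)) for n,u,z in (("lemon",(265,203),.03),("garlic",(304,210),.03),("jar",(236,170),.09),("tin",(305,138),.058),("cup",(260,120),.147))])
E
```

```text
[0.4675 0.2359 0.1144] [0.4692 0.2345 0.112 ] [0.4671 0.2345 0.112 ]
[0.498  0.2005 0.1206] [0.5003 0.1984 0.1175] [0.4976 0.1986 0.1175]
[0.4383 0.2682 0.1195] [0.4399 0.2674 0.1175] [0.4377 0.2668 0.1175]
[[ 0.946  0.325 -0.   ]
 [ 0.325 -0.946  0.001]
 [-0.    -0.001 -1.   ]]
[('lemon', array([ 0.529, -0.015,  0.03 ])), ('garlic', array([ 0.421, -0.01 ,  0.03 ])), ('jar', array([ 0.618, -0.071,  0.09 ])), ('tin', array([ 0.446, -0.232,  0.058])), ('cup', array([ 0.574, -0.207,  0.147]))]
```

The manual's scale: shifts go in shares of 0.8 m and turns go in shares of 45 degrees. Converting my numbers, -0.155 m / 0.8 = -0.1938, 0.13 m / 0.8 = 0.1625.

```bash

echo '[[0.0325,-0.0388,0,0,0.075],[0.065,-0.0775,0,0,0.075],[0.0975,-0.1163,0,0,0.075],[0.13,-0.155,0,0,0.075],[0.1625,-0.1938,0,0,0.075]]' | python3 drive.py 20
echo '[[0.0325,-0.0388,0,0,0.075],[0.065,-0.0775,0,0,0.075],[0.0975,-0.1163,0,0,0.075],[0.13,-0.155,0,0,0.075],[0.1625,-0.1938,0,0,0.075]]' | python3 drive.py
echo '[[0.0325,-0.0388,0,0,0.075],[0.065,-0.0775,0,0,0.075],[0.0975,-0.1163,0,0,0.075],[0.13,-0.155,0,0,0.075],[0.1625,-0.1938,0,0,0.075]]' | python3 drive.py
python3 -c "
from h import *
print(get_obs()['q'])"
```

```text
time: 0.52
ee_pos: [0.2513, -0.3296, 0.2558]
tcp_rot: [-180.0, 0.0, 18.9]
wrist_force: [0.8, -0.7, 0.5]
opening: 0.0752
grasp_force: 0.0
time: 0.93
ee_pos: [0.3238, -0.1407, 0.2562]
tcp_rot: [180.0, -0.0, 18.9]
wrist_force: [1.1, -1.1, -0.0]
opening: 0.0751
grasp_force: 0.0
time: 1.35
ee_pos: [0.3965, 0.0485, 0.2563]
tcp_rot: [180.0, -0.0, 19.0]
wrist_force: [0.7, -1.6, -0.0]
opening: 0.075
grasp_force: 0.0
[ 6.97673766e+00 -1.54483455e+01 -8.83054199e+00  9.65962164e+01
 -2.99735902e-03  1.68001118e+02]
```

To row units: -0.153 m / 0.8 = -0.1913, 0.128 m / 0.8 = 0.16, -35 degrees / 45 = -0.7778.

```bash

echo '[[0.032,-0.0383,0,-0.1556,0.075],[0.064,-0.0765,0,-0.3111,0.075],[0.096,-0.1148,0,-0.4667,0.075],[0.128,-0.153,0,-0.6222,0.075],[0.16,-0.1913,0,-0.7778,0.075]]' | python3 drive.py
echo '[[0,0,0,-0.1556,0.075],[0,0,0,-0.3111,0.075],[0,0,0,-0.4667,0.075],[0,0,0,-0.6222,0.075],[0,0,0,-0.7778,0.075]]' | python3 drive.py
echo '[[0,0,0,-0.1556,0.075],[0,0,0,-0.3111,0.075],[0,0,0,-0.4667,0.075],[0,0,0,-0.6222,0.075],[0,0,0,-0.7778,0.075]]' | python3 drive.py
echo '[[0,0,0,-0.1556,0.075],[0,0,0,-0.3111,0.075],[0,0,0,-0.4667,0.075],[0,0,0,-0.6222,0.075],[0,0,0,-0.7778,0.075]]' | python3 drive.py
echo '[[0,0,0,-0.1556,0.075],[0,0,0,-0.3111,0.075],[0,0,0,-0.4667,0.075],[0,0,0,-0.5778,0.075],[0,0,0,-0.5778,0.075]]' | python3 drive.py
python3 - <<'E'
from h import *
o=get_obs();print(o['q'].round(1),o['torque'],o['ee_pos'])
w=optics.camera_info("wrist");print(np.array(w["extrinsics"]).round(3).tolist(),np.array(w["mtx"]).round(1).tolist())
b=optics.camera("wrist");cv2.imwrite("pics/wrist1.png",b)
E
```

```text
time: 1.77
ee_pos: [0.4679, 0.2347, 0.2559]
tcp_rot: [-180.0, 0.0, 54.3]
wrist_force: [0.8, -0.6, 0.0]
opening: 0.0747
grasp_force: 0.0
time: 2.18
ee_pos: [0.4677, 0.2327, 0.2557]
tcp_rot: [-179.9, 0.0, 89.3]
wrist_force: [0.2, 0.3, -0.3]
opening: 0.0752
grasp_force: 0.0
time: 2.6
ee_pos: [0.4677, 0.2325, 0.2559]
tcp_rot: [-180.0, -0.0, 124.3]
wrist_force: [0.1, 0.3, 0.7]
opening: 0.075
grasp_force: 0.0
time: 3.02
ee_pos: [0.4677, 0.2325, 0.2559]
tcp_rot: [-180.0, -0.0, 159.3]
wrist_force: [-0.7, 0.3, -0.0]
opening: 0.0751
grasp_force: 0.0
time: 3.43
ee_pos: [0.4677, 0.2325, 0.2559]
tcp_rot: [-180.0, -0.0, -174.8]
wrist_force: [0.0, -0.6, -0.8]
opening: 0.0747
grasp_force: 0.0
[26.4  1.2  6.1 94.9  0.  21.3] [ 0.0051569  -0.00017379 -0.00207425] [0.46772145 0.23248905 0.25588081]
[[-0.09, 0.946, 0.312, 0.387], [0.996, 0.085, 0.027, 0.225], [-0.001, 0.313, -0.95, 0.374], [0.0, 0.0, 0.0, 1.0]] [[279.2, 0.0, 258.3], [0.0, 279.2, 191.0], [0.0, 0.0, 1.0]]
```

View pics/wrist1.png

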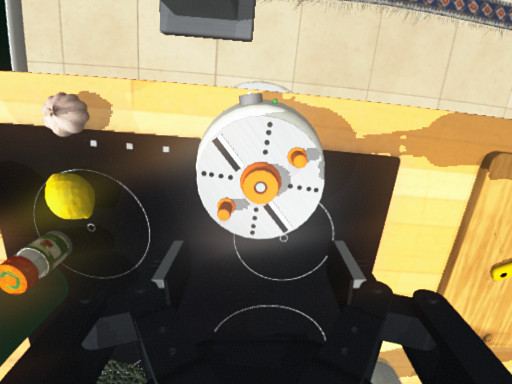

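The wrist view shows the hub top at (260,184) and the lug tops at about (298,154) and (224,206). The disc is clear and the fingers stand open to either side of it.

```bash
python3 - <<'E'
from h import *
im=cv2.imread("pics/wrist1.png");print(blobs(im,(195,130,325,235),15))
for u,z in(((260.5,186),.112),((299,155),.1175),((223.5,206),.1175)): print(plane("wrist",u,z).round(4))
E
```

```text
[([317, 130, 8, 5, 24], [321.3, 131.3]), ([288, 148, 19, 20, 235], [297.1, 156.2]), ([240, 163, 41, 41, 779], [258.3, 180.9]), ([218, 198, 17, 22, 209], [224.5, 209.0])]
[0.4675 0.2344 0.112 ]
[0.4328 0.2672 0.1175]
[0.4895 0.1997 0.1175]
```

To row units: 0.12 m / 0.8 = 0.15, 0.09 m / 0.8 = 0.1125.

```bash

echo '[[0,0.0025,0.0375,0,0.075],[0,0.0025,0.075,0,0.075],[0,0.0025,0.1125,0,0.075],[0,0.0025,0.1375,0,0.075],[0,0.0025,0.15,0,0.075]]' | python3 drive.py
echo '[[0,0,0.01,0,0.075],[0,0,0.02,0,0.075],[0,0,0.02,0,0.075]]' | python3 drive.py
python3 - <<'E'
from h import *
o=get_obs();print(o['torque'],o['ee_pos'])
a=optics.camera("scene");b=optics.camera("side")
c1=cv2.resize(a[195:295,165:265],None,fx=4,fy=4);c2=cv2.resize(b[230:330,225:325],None,fx=4,fy=4)
cv2.imwrite("pics/down.png",np.hstack([c1,c2]))
E
```

```text
time: 3.9
ee_pos: [0.4664, 0.2339, 0.1331]
tcp_rot: [-179.9, -0.2, -175.2]
wrist_force: [-0.0, -1.2, 0.8]
opening: 0.075
grasp_force: 0.0
time: 4.15
ee_pos: [0.4676, 0.2345, 0.1197]
tcp_rot: [-180.0, -0.0, -175.1]
wrist_force: [-0.3, -0.8, 0.3]
opening: 0.0749
grasp_force: 0.0
[0.01796987 0.00351333 0.04044075] [0.46758784 0.23452571 0.1196815 ]
```

View pics/down.png

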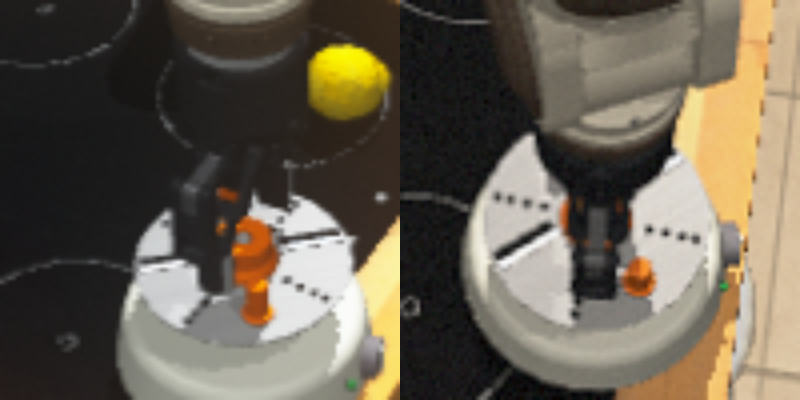

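The fingers straddle the hub, close above the plate and just short of the lugs (near lug at crop (638,275)). I'll turn in small steps and watch the torque.

To row units: -12 degrees / 45 = -0.2667.

```bash
cat > t.py <<'E'
from h import *
o=get_obs();a=optics.camera("scene")
# near-front disc/orange cue: green dot fixed, report orange blobs in scene
print("T",o['torque'].round(3),"F",o['wrist_force'].round(1),"j6",o['q'][5].round(1),[b for b in blobs(a,(190,230,250,290),12)])
E
echo '[[0,0,0,-0.0889,0.075],[0,0,0,-0.1778,0.075],[0,0,0,-0.2667,0.075]]' | python3 drive.py |tail -4; python3 t.py
echo '[[0,0,0,-0.0667,0.075],[0,0,0,-0.1333,0.075]]' | python3 drive.py |grep rot; python3 t.py
echo '[[0,0,0,-0.0667,0.075],[0,0,0,-0.1333,0.075]]' | python3 drive.py |grep rot; python3 t.py
```

```text
tcp_rot: [180.0, 0.1, -162.9]
wrist_force: [0.8, 0.8, -0.2]
opening: 0.0748
grasp_force: 0.6
T [ 0.187 -0.211 -0.053] F [ 0.8  0.8 -0.2] j6 9.5 [([226, 250, 8, 26, 152], [229.3, 262.8])]
tcp_rot: [180.0, 0.1, -157.0]
T [ 0.07  -0.086  0.002] F [ 0.3 -0.   0.3] j6 3.7 [([228, 250, 7, 26, 132], [230.6, 263.8])]
tcp_rot: [180.0, 0.1, -151.1]
T [ 0.187 -0.04   0.008] F [-0.3  0.2  0.2] j6 -2.3 [([230, 250, 7, 26, 113], [232.3, 264.7])]
```

To row units: -6 degrees / 45 = -0.1333.

```bash

echo '[[0,0,0,-0.0667,0.075],[0,0,0,-0.1333,0.075]]' | python3 drive.py |grep rot; python3 t.py
echo '[[0,0,0,-0.0667,0.075],[0,0,0,-0.1333,0.075]]' | python3 drive.py |grep rot; python3 t.py
echo '[[0,0,0,-0.0667,0.075],[0,0,0,-0.1333,0.075]]' | python3 drive.py |grep rot; python3 t.py
```

```text
tcp_rot: [-180.0, 0.1, -145.1]
T [-0.066 -0.028  0.02 ] F [0.4 0.1 0.6] j6 -8.2 [([215, 240, 8, 26, 92], [218.6, 252.3]), ([231, 256, 8, 19, 79], [234.4, 267.4])]
tcp_rot: [-180.0, 0.0, -139.2]
T [-0.066 -0.076 -0.044] F [-0.   0.   0.1] j6 -14.2 [([213, 240, 7, 12, 65], [216.0, 245.8]), ([218, 250, 7, 16, 75], [221.0, 258.0]), ([233, 262, 8, 12, 65], [236.2, 267.9])]
tcp_rot: [-180.0, 0.0, -133.2]
T [-0.165 -0.047 -0.034] F [-1.4 -1.   1.3] j6 -20.2 [([211, 241, 8, 12, 60], [214.5, 247.0]), ([218, 249, 9, 18, 103], [222.0, 258.0]), ([235, 261, 7, 12, 65], [237.9, 267.1])]
```

```bash
python3 - <<'E'
from h import *
a=optics.camera("scene");b=optics.camera("side")
c1=cv2.resize(a[195:295,165:265],None,fx=4,fy=4);c2=cv2.resize(b[230:330,225:325],None,fx=4,fy=4)
cv2.imwrite("pics/t1.png",np.hstack([c1,c2]))
E
```

```text
(no output)
```

View pics/t1.png

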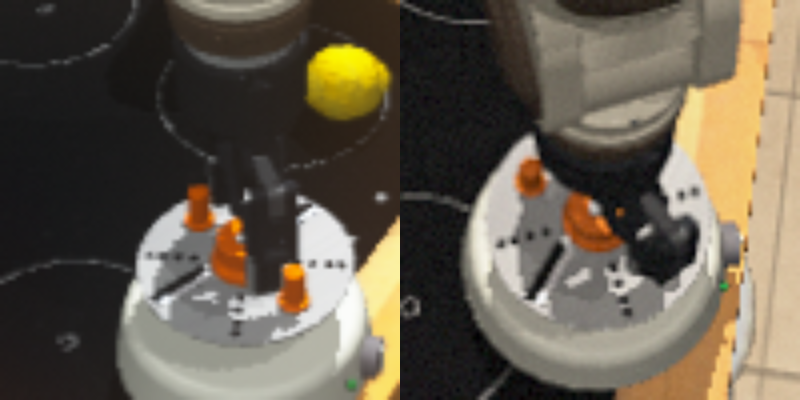

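The disc has turned about 28° and still rides high. Both lugs are visible at crop (198,205) and (294,287), and the force is small, so I'll go on.

To row units: -6 degrees / 45 = -0.1333.

```bash

echo '[[0,0,0,-0.0667,0.075],[0,0,0,-0.1333,0.075]]' | python3 drive.py |grep rot; python3 t.py
echo '[[0,0,0,-0.0667,0.075],[0,0,0,-0.1333,0.075]]' | python3 drive.py |grep rot; python3 t.py
echo '[[0,0,0,-0.0667,0.075],[0,0,0,-0.1333,0.075]]' | python3 drive.py |grep rot; python3 t.py
```

```text
tcp_rot: [-180.0, 0.0, -127.2]
T [-0.052  0.042 -0.043] F [-0.6 -0.5  0.2] j6 -26.2 [([210, 242, 7, 12, 61], [213.0, 247.7]), ([218, 249, 11, 18, 129], [222.9, 258.1]), ([236, 260, 8, 12, 63], [239.3, 266.1])]
tcp_rot: [-180.0, -0.0, -121.2]
T [-0.035  0.008 -0.039] F [-0.5  0.2  0.8] j6 -32.2 [([209, 243, 7, 12, 59], [211.6, 248.8]), ([218, 249, 12, 18, 158], [223.7, 257.8]), ([237, 259, 8, 12, 64], [240.7, 265.0])]
tcp_rot: [180.0, -0.0, -115.2]
T [-0.086 -0.004 -0.056] F [-0.3 -0.1  0.2] j6 -38.2 [([208, 244, 7, 12, 60], [210.6, 250.0]), ([218, 249, 14, 18, 188], [224.7, 257.8]), ([238, 258, 8, 12, 57], [242.1, 264.4])]
```

To row units: -6 degrees / 45 = -0.1333.

```bash

echo '[[0,0,0,-0.0667,0.075],[0,0,0,-0.1333,0.075]]' | python3 drive.py |grep rot; python3 t.py
echo '[[0,0,0,-0.0667,0.075],[0,0,0,-0.1333,0.075]]' | python3 drive.py |grep rot; python3 t.py
echo '[[0,0,0,-0.0667,0.075],[0,0,0,-0.1333,0.075]]' | python3 drive.py |grep rot; python3 t.py
```

```text
tcp_rot: [-180.0, 0.0, -109.2]
T [0.043 0.054 0.039] F [-0.1  0.8 -0.1] j6 -44.1 [([206, 245, 8, 12, 59], [209.5, 251.1]), ([218, 249, 16, 18, 206], [225.5, 257.7]), ([239, 257, 8, 12, 51], [243.0, 263.5])]
tcp_rot: [-180.0, 0.0, -103.2]
T [-0.095  0.055 -0.043] F [-0.9 -1.4  0.9] j6 -50.1 [([206, 249, 7, 12, 59], [208.6, 254.6]), ([218, 252, 17, 17, 206], [225.6, 260.5]), ([239, 258, 8, 12, 48], [243.0, 265.1])]
tcp_rot: [-180.0, -0.0, -97.3]
T [-0.012  0.022 -0.111] F [ 0.3 -0.8  0.1] j6 -56.1 [([205, 250, 7, 12, 61], [207.8, 256.0]), ([218, 252, 16, 17, 200], [225.4, 260.6]), ([240, 258, 7, 11, 41], [243.4, 264.4])]
```

The hub blob fell by 3 px (257.7 to 260.5), so the disc has dropped. I'll back the fingers off and rise.

To row units: 15 degrees / 45 = 0.3333.

```bash

echo '[[0,0,0,0.1111,0.075],[0,0,0,0.2222,0.075],[0,0,0,0.3333,0.075],[0,0,0,0.3333,0.075]]' | python3 drive.py |grep -E 'rot|force'; python3 t.py
echo '[[0,0,-0.025,0,0.075],[0,0,-0.0625,0,0.075],[0,0,-0.1,0,0.075],[0,0,-0.15,0,0.075],[0,0,-0.175,0,0.075]]' | python3 drive.py|grep -E 'pos|force'
echo '[[0,0,0,0,0.075],[0,0,0,0,0.075],[0,0,0,0,0.075]]' | python3 drive.py|grep -E 'pos|time'
python3 - <<'E'
from h import *
a=optics.camera("scene");b=optics.camera("wrist");cv2.imwrite("pics/w2.png",b)
for bl in blobs(a,(190,230,250,290),12):print(bl)
c1=cv2.resize(a[195:295,165:265],None,fx=4,fy=4)
cv2.imwrite("pics/end.png",np.hstack([c1,cv2.resize(b,None,fx=.75,fy=.75)[:, :].copy() if 0 else cv2.resize(b,(400,300))[:, :] if 0 else cv2.copyMakeBorder(cv2.resize(b,(400,300)),0,100,0,0,0)]))
E
```

```text
tcp_rot: [-180.0, 0.0, -112.6]
wrist_force: [0.0, 0.2, -1.0]
grasp_force: 0.0
T [-0.004  0.019 -0.041] F [ 0.   0.2 -1. ] j6 -40.8 [([205, 250, 7, 12, 57], [207.8, 256.2]), ([217, 252, 16, 17, 192], [224.8, 260.5]), ([240, 257, 7, 12, 53], [243.4, 263.2])]
ee_pos: [0.468, 0.2347, 0.2646]
wrist_force: [1.3, -0.1, 0.4]
grasp_force: 0.0
time: 8.08
ee_pos: [0.4676, 0.2345, 0.2595]
([205, 250, 7, 12, 61], [207.7, 256.0])
([218, 252, 16, 17, 193], [225.2, 260.8])
([240, 257, 7, 12, 55], [243.2, 263.1])
```

View pics/end.png

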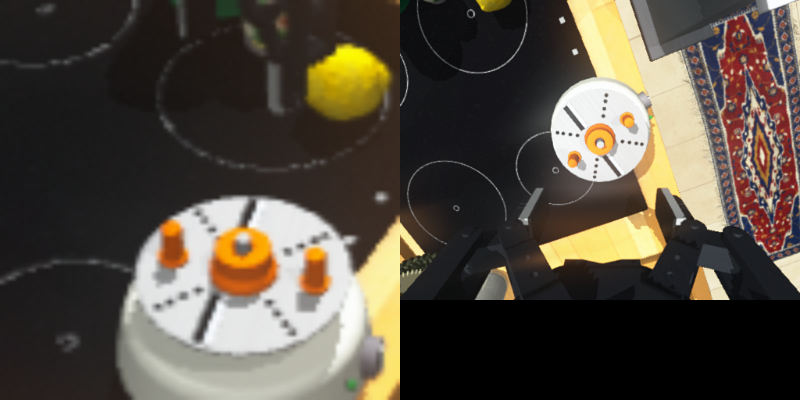

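The disc looks level, and the shaft now stands proud of the hub (crop (243,240)). Before handing in, I'll check the drop in pixels against the 10 mm expected.

```bash
python3 - <<'E'
from h import *
def proj(n,p):
    i=optics.camera_info(n);E=np.linalg.inv(np.array(i["extrinsics"]));q=E[:3,:3]@p+E[:3,3];s=q[:2]/q[2];s=s*(1+i["k1"]*(s@s));M=np.array(i["mtx"]);return s*M[0,0]+M[:2,2]
for z in(.112,.102):print(proj("scene",np.array([.4675,.2345,z])).round(2))
a=optics.camera("scene");b=optics.camera("side")
print(blobs(a,(190,230,250,290),12),blobs(b,(235,250,300,315)))
for y in (0,):
  A=cv2.imread("pics/scene0.png")
  # plate outline: bright low-saturation region
  for im in(A,a):
    h=cv2.cvtColor(im,cv2.COLOR_BGR2HSV);m=cv2.inRange(h,(0,0,185),(180,45,255));m[:235]=0;m[300:]=0;m[:,:185]=0;m[:,262:]=0
    m=cv2.morphologyEx(m,cv2.MORPH_OPEN,np.ones((3,3),np.uint8))
    p=cv2.convexHull(cv2.findNonZero(m));print(cv2.fitEllipse(p))
E
```

```text
[226.1  254.55]
[226.18 257.44]
[([205, 250, 7, 12, 60], [207.6, 255.9]), ([218, 252, 16, 17, 195], [225.3, 260.7]), ([240, 257, 7, 12, 55], [243.2, 263.1])] [([265, 276, 17, 18, 215], [273.3, 285.1]), ([289, 278, 8, 9, 48], [292.6, 282.2]), ([251, 282, 7, 9, 46], [254.0, 286.2])]
((226.20474243164062, 268.7742614746094), (54.931884765625, 59.389801025390625), 93.29180908203125)
((226.3983917236328, 269.6602478027344), (51.31944274902344, 59.02873611450195), 87.55349731445312)
```

The observed drop of about 3 px matches the 2.9 px expected for 10 mm, so the disc is home.

```bash
python3 -c "
from workcell import bot, optics, order, get_obs
print(order.job_done())"
```

```text
the job is handed in; nothing more can be done
None
```

I turned the slicing disc about 60° by its lugs until it dropped onto the lobes; by the camera check it fell the full 10 mm and looks level, the arm is clear, and I handed the job in at about 8 s, though no verdict was returned.

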